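# Stack the vial tray on the tray below and fit its cover

## Task

Push the loose vial tray along the loading rails, without lifting it off them, until its four corner pins drop into the sockets of the lower tray and it sits flush. Then pick up the cover plate by its handle and lower it, without dropping it, over the tray's two upright pins until it lies flush on the tray. Leave the bottle, jar and beaker undisturbed.

Things in the scene. Friction and masses are not known exactly. Their poses are not given: they have to be found in the camera images.
- dock: Fixed dock: aluminium base plate 150 x 275 x 10 mm carrying the grey lower tray (131 mm in x, 160 mm in y, red-capped vials in its well) and, on its -y side, steel loading rails. Origin on the bench under the lower tray's centre, z up. Tray deck and rails are level, 55 mm above the bench: two flat strips 31 mm wide centred at x = +-50 mm, from y = +80 to -195 mm, an open well between.
- dock_seat (a point): Centre of the lower tray's deck, 55 mm above the dock's origin; axes as the dock's. The seated tray's origin lies here. Four round sockets, 16 mm diameter, 14 mm deep, in the deck at x = +-50, y = +-60 mm.
- dock_entry (a point): Centre of the open -y end of the loading rails, at deck height, y = -195 mm from dock_seat; axes as the dock's. The tray is pushed from this end towards dock +y. Upright steel guide strips 4 mm thick along both sides (inner faces at x = +-65.5 mm, from here to y = +80 mm) rise 22 mm above the deck and keep the tray in line with 2.5 mm of play each side.
- tray: Loose grey vial tray, 126 (x) x 160 (y) x 45 (z) mm, 0.4 to 0.8 kg, flat end walls 20 mm thick, 12 vials fixed in its well below the rim. Origin at the centre of its flat underside, z up. Under it four tapered corner pins at x = +-50, y = +-60 mm, 10 mm long, 13 mm diameter, 7 mm at the tip. It starts standing on them on the rails and deck, in line, 50 to 95 mm short of its place; it drops 10 mm when seated.
- tray_top (a point): Centre of the tray's rim plane, 45 mm above the tray's origin; axes as the tray's. The fitted cover's origin lies here. Two upright steel pins on the rim at x = 0, y = +-70 mm: 10 mm diameter, 20 mm tall, the top 4 mm tapering to 4 mm diameter. The black discs at the rim's corners are only surface.
- cover: Loose aluminium cover plate 116 (x) x 170 (y) x 6 (z) mm, 0.28 to 0.46 kg, lying flat on the bench, handle up. Origin at the centre of its underside, z up. Two through holes of 14 mm diameter at x = 0, y = +-70 mm; it fits either way round.
- cover_handle (a point): Centre of the cover's black bridge handle, 37 mm above the plate's underside; axes as the cover's. The bar is 14 mm wide (x), 80 mm long (y), 18 mm tall (28 to 46 mm above the underside), on two posts (14 x 10 mm) at y = +-35 mm.
- reagent_bottle: Bystander: amber bottle, 64 mm diameter, 150 mm tall; origin at the centre of its foot.
- white_jar: Bystander: white jar with a red lid, 72 mm diameter, 90 mm tall; origin at the centre of its foot.
- beaker: Bystander: glass beaker, 76 mm diameter, 90 mm tall; origin at the centre of its foot.
Things that resemble listed ones, but are neither listed nor needed, are in the scene too. Leave any turquoise or yellow look-alike of the tray alone.

How it is judged (in metres and radians):
On the way, in this order (a step that is already met when the one before it is completed fails the run):
1. the tray is seated with all four pins in the lower tray's sockets, before the cover is brought over it (horizontal distance between tray and dock_seat below 0.006 m and z of tray in the frame of dock_seat between -0.003 and 0.003 m and angle between tray's own z axis and vertical below 0.03 rad and angle between the y axis of tray and the y axis of dock, either way round below 0.06 rad and horizontal distance between cover and tray_top above 0.1 m), for 0.2 s.
2. the cover lies flush on the seated tray (horizontal distance between tray and dock_seat below 0.006 m and z of tray in the frame of dock_seat between -0.003 and 0.003 m and angle between tray's own z axis and vertical below 0.03 rad and angle between the y axis of tray and the y axis of dock, either way round below 0.06 rad and horizontal distance between cover and tray_top below 0.006 m and z of cover in the frame of tray_top between -0.003 and 0.003 m and angle between the z axis of cover and the z axis of tray, either way round below 0.03 rad and angle between the y axis of cover and the y axis of tray, either way round below 0.08 rad), for 0.2 s.
At the end, for the whole second after the job is handed in: Tray flush on the lower tray (within 6 mm of dock_seat sideways, 3 mm in height, level within 0.03 rad, in line within 0.06 rad); cover flush on the tray (within 6 mm of tray_top sideways, 3 mm in height, flat within 0.03 rad, in line within 0.08 rad); both at rest (all of step 2 and linear speed of each of tray, cover below 0.02 m/s); the robot touches nothing.
It fails at once if the tray is lifted: more than 20 mm above the height at which it stands on the rails, or tipped by more than 0.35 rad (z of tray in the frame of dock_seat above 0.03 m or angle between tray's own z axis and vertical above 0.35 rad).
It fails at once if the cover is dropped onto the tray (faster than 0.7 m/s within 60 mm above its rim) (horizontal distance between cover and tray_top below 0.06 m and z of cover in the frame of tray_top below 0.06 m and linear speed of cover above 0.7 m/s).
It fails at once if a bystander is moved by more than 30 mm or tipped by more than 0.3 rad (distance of any of reagent_bottle, white_jar, beaker from where it was at the start of the episode above 0.03 m or angle between any of reagent_bottle, white_jar, beaker's own z axis and vertical above 0.3 rad).
It also fails if it takes over 58 s, if anything falls off the work surface, if the arm or the gripper's body presses on something with over 40 N, if the wrist force passes 120 N, or if a joint passes its speed limit or range.

## Robot

A 6-joint arm with a two-finger parallel gripper is mounted at the origin on the work surface. World frame = base frame: x ahead of the robot, y to its left, z up, the work surface at z = 0. Lengths are in mm, angles in degrees, forces in N, time in s.
With the tool pointing down it reaches from about 300 to 850 mm from the base axis. Payload 4.2 kg.
Tool frame: the origin (TCP) lies between the finger pads; the fingertips stand 14 mm ahead of it and the grasp point (between the pads) lies 5 mm behind it (env.finger_overhang is the distance from the TCP to the fingertips, in mm); z points along the fingers, y is the line along which they close (so a half turn about z gives the same grasp; the last joint's range is limited). The gripper opens to 91 mm and grips with 3 to 60 N. Pads are 32 mm wide; open, the fingers measure 118 mm over their backs; the gripper's body (76 mm by 178 mm) begins 60 mm behind the grasp point.
Start: joints at [72.995, 18.312, 89.639, -0, 72.044, -1.146], TCP at [157.137, 553.129, 203.276] pointing down, gripper open.
Joint ranges: [-177.97, 177.97], [-48.28, 115.42], [12.27, 149.76], [-77.06, 257.06], [2.81, 150.46], [-146.56, 146.56]. Speed limits (degrees/s): [147.25, 147.25, 180, 180, 180, 180].

## Interface

Orientations are given as [roll, pitch, yaw] about the fixed x, y, z axes, in that order (R = Rz(yaw) Ry(pitch) Rx(roll)).
In Python, from workcell import status, cams, env, finder gives the robot as it stands.
- The arm moves only by the tool apply_moves, never from a script. Its argument "increments" is a list of rows, each a list of 7 numbers: the opening, from -1 (shut) to 1 (fully open), then the shift along the world's x, y, z in m, then the turn, a rotation vector about the world's x, y, z in degrees. In form: [[gripper, x, y, z, ax, ay, az], ...]. A call has 1 to 5 rows; each row shifts and turns the commanded pose from where the row before left it; what a row does not reach is not made up. A row lasts 1/12 s, in which the tool goes at most 41.7 mm and 7.16 degrees, less where a joint would pass 70% of its speed; a pose out of reach is approached as far as the arm can. A call with a gripper value outside its range is refused whole. The fingers move at their own pace and stop on an object; "newtons" is the grip in N (left out, the last holds). Time passes only in rows, so rows that do not move let the fingers close. It gives the time, the measured TCP pose, the force, the opening and the grip force at its end, in the units of the state.
- status.state(): the state, without advancing time (a new reading comes with each control period).
- cams.grab_frame(name): name is "scene" or "top"; returns a dict with "color" (384x512x3 uint8, red, green, blue), "intrinsics" (3x3 intrinsics, pixels), "k1" (the pictures are not rectified: a ray, as slopes to the right and down, at radius r is drawn at 1 + k1 r^2 times it, then the intrinsics apply), "R" (3x3) and "t" (3): a world point X has camera coordinates R X + t. Camera axes: x right, y down, z forward; pixel columns grow to the right and rows downward; lengths in mm; the calibration is good to about 2 mm. A picture is of the moment at which its call begins. There is no depth.
- env.job_done(): hands the job in; it is judged then, once.
Trained networks look in the newest picture that a camera, given by its name, has taken for a name from the list of things; names that differ only in an ending like _2 or _b are one class to them, and where a whole thing is asked for, a point or a joint stands for the part that bears it (a point fixed in the world has none). Each returns a list of dicts, best first, with "score" (0 to 1); they miss things now and then, are a little off and sometimes report something else, mostly with a low value. They report only what shows in the picture. A call takes as long as a camera call. They do not tell look-alikes from the thing itself.
- finder.boxes_of(query, camera): "rect" ([left, top, width, height] in pixels, round what is visible of it).
- finder.trace(query, camera): "pixels" (384x512 bool, what is visible of it) and "rect" ([left, top, width, height] in pixels, round what is visible of it).
The state is a dict: "time_s": time; "qpos": joint angles; "qvel": joint speeds; "effort": joint torques, N m; "ee_pos": TCP position; "ee_rot": TCP orientation; "force": force on the tool from outside, world axes, zero at the start; "torque": the same for the moment, N m; "gripper_width": finger opening in mm; "gripper_force": force on a finger pad.
Only numpy, scipy, OpenCV 4.12 (cv2) and the standard library are available. Lean on these libraries where they do the work, as an engineer would, in place of code of your own. Each camera call takes 0.05 s, during which the arm holds its last target. There are 200 camera calls.

## Working session

There is one attempt and no reset: what is moved stays moved. The work goes in short steps, Python scripts to look and compute and a tool call to move; the robot and the scene stay as the last step left them, time stands still between calls to the robot, and variables do not carry over. Pictures are saved under pics/ and viewed, at most 10 in all, crops included, and the job is handed in when it is done.

Besides the shell and the picture viewer there is one more tool, called after "Emit:" as a command line: name --pt "numbers of a row" for each row, then --argument value for the rest. apply_moves: Moves the arm, as the interface text tells. Its arguments: {"type":"object","properties":{"increments":{"type":"array","items":{"type":"array","items":{"type":"number"}}},"newtons":{"type":"number"}},"required":["increments"]}

```bash
mkdir -p pics; cat > h.py <<'E'
import numpy as np, cv2
from workcell import status, cams, env, finder
def px2ray(f,uv):
    K=np.array(f["intrinsics"]);d=(np.array(uv,float)-K[:2,2])/[K[0,0],K[1,1]]
    s=d.copy()
    for _ in range(20): s=d/(1+f["k1"]*(s@s))
    R=np.array(f["R"]);t=np.array(f["t"])
    return -R.T@t, R.T@np.array([s[0],s[1],1])
def at_z(f,uv,z):
    c,d=px2ray(f,uv); return c+d*(z-c[2])/d[2]
def proj(f,X):
    X=np.atleast_2d(X);K=np.array(f["intrinsics"])
    c=X@np.array(f["R"]).T+np.array(f["t"]);s=c[:,:2]/c[:,2:]
    s=s*(1+f["k1"]*(s**2).sum(1,keepdims=True))
    return s*[K[0,0],K[1,1]]+K[:2,2]
def save(f,n,crop=None,sc=1):
    im=f["color"][:,:,::-1]
    if crop: x,y,w,h=crop; im=im[y:y+h,x:x+w]
    cv2.imwrite("pics/"+n,cv2.resize(im,None,fx=sc,fy=sc,interpolation=cv2.INTER_CUBIC))
E
python3 - <<'E'
from h import *
fs=[cams.grab_frame(n) for n in("top","scene")]
im=np.vstack([cv2.resize(f["color"],(512,384)) for f in fs])
for f,n in zip(fs,("top","scene")):
    save(f,n+"0.png",None,1.5)
    print(n,"cam",np.round(-np.array(f["R"]).T@f["t"]),f["k1"],f["intrinsics"][0][0])
    for q in("dock","tray","cover","cover_handle","reagent_bottle","white_jar","beaker"):
        print(q,[(round(b["score"],2),np.round(b["rect"]).tolist()) for b in finder.boxes_of(q,n)][:4])
s=status.state();print(s["ee_pos"],s["ee_rot"],s["time_s"])
E
```

```text
top cam [ 397.   18. 1436.] -0.14018384612066287 406.3707415384312
dock [(0.91, [214.0, 169.0, 85.0, 57.0])]
tray [(0.93, [321.0, 106.0, 52.0, 52.0]), (0.89, [238.0, 172.0, 54.0, 48.0]), (0.62, [294.0, 243.0, 55.0, 48.0]), (0.61, [165.0, 241.0, 42.0, 55.0])]
cover [(0.94, [333.0, 181.0, 56.0, 44.0])]
cover_handle [(0.78, [334.0, 184.0, 52.0, 41.0])]
reagent_bottle [(0.65, [138.0, 214.0, 22.0, 21.0])]
white_jar [(0.64, [124.0, 176.0, 23.0, 18.0])]
beaker [(0.79, [164.0, 134.0, 22.0, 24.0])]
scene cam [1352.  360.  870.] -0.14295172416131027 397.39689265374693
dock [(0.7, [212.0, 188.0, 101.0, 58.0])]
tray [(0.85, [334.0, 159.0, 41.0, 46.0]), (0.78, [164.0, 227.0, 64.0, 60.0]), (0.69, [101.0, 197.0, 65.0, 55.0]), (0.63, [221.0, 164.0, 68.0, 50.0])]
cover [(0.63, [138.0, 166.0, 57.0, 32.0])]
cover_handle [(0.75, [139.0, 160.0, 53.0, 38.0])]
reagent_bottle [(0.87, [370.0, 187.0, 29.0, 49.0])]
white_jar [(0.69, [380.0, 236.0, 32.0, 39.0])]
beaker [(0.95, [318.0, 253.0, 29.0, 42.0])]
[157.14615948 553.1394611  203.30422154] [1.79990814e+02 5.92319576e-06 1.64141578e+02] 0.8
```

View pics/top0.png

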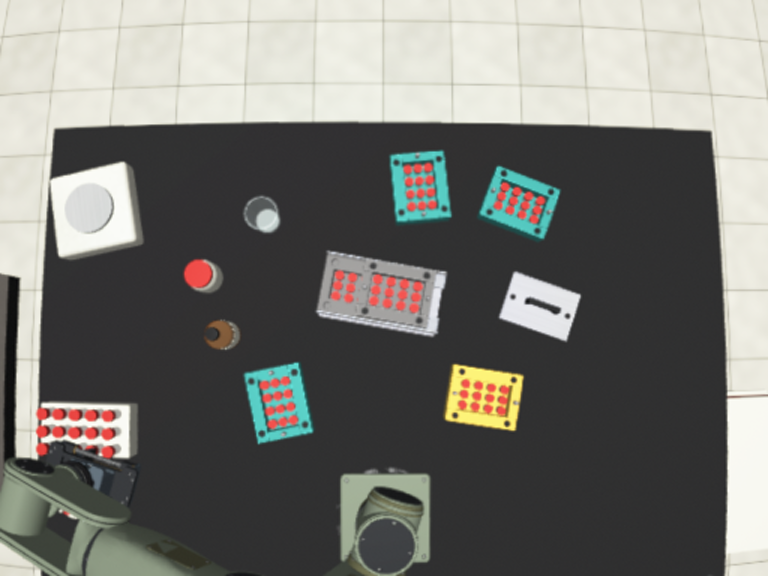

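View pics/scene0.png

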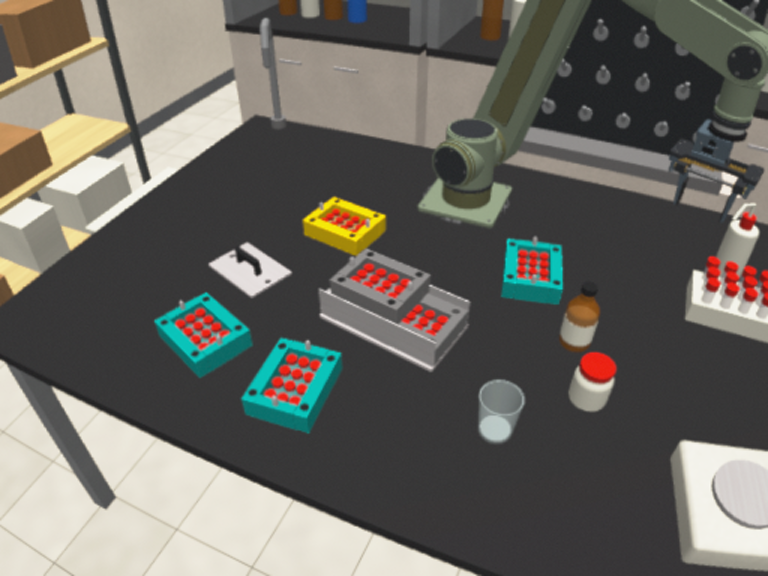

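The top view shows the grey tray on the dock at about (402,292), with the rail entry on its right, which is world -y. The cover is at about (540,305). The turquoise trays at (420,187), (520,203) and (278,403) and the yellow one at (484,398) are look-alikes. The grey tray on the rails is the one meant, and I'll confirm it in an enlarged crop.

```bash
python3 - <<'E'
from h import *
a=cams.grab_frame("top");b=cams.grab_frame("scene")
A=cv2.resize(a["color"][160:235,205:395],None,fx=4.2,fy=4.2,interpolation=cv2.INTER_CUBIC)
B=cv2.resize(b["color"][155:250,130:320],None,fx=2.9,fy=2.9,interpolation=cv2.INTER_CUBIC)
im=np.zeros((A.shape[0]+B.shape[0],max(A.shape[1],B.shape[1]),3),np.uint8)
im[:A.shape[0],:A.shape[1]]=A;im[A.shape[0]:,:B.shape[1]]=B
cv2.imwrite("pics/crop1.png",im[:,:,::-1]);print(im.shape)
import pickle
pickle.dump((a,b),open("f0.pkl","wb"))
for n,f in(("top",a),("scene",b)):
  for q in("tray","cover","dock"):
    for m in finder.trace(q,n)[:3]:
      P=m["pixels"].astype(np.uint8)
      r=cv2.minAreaRect(cv2.findNonZero(P)); print(n,q,round(m["score"],2),np.round(cv2.boxPoints(r),1).tolist())
E
```

```text
(591, 798, 3)
top tray 0.95 [[161.89999389648438, 247.3000030517578], [201.0, 240.39999389648438], [209.60000610351562, 289.20001220703125], [170.5, 296.1000061035156]]
top tray 0.84 [[259.3999938964844, 103.5], [295.20001220703125, 99.80000305175781], [300.0, 145.89999389648438], [264.20001220703125, 149.60000610351562]]
top tray 0.75 [[317.0, 146.1999969482422], [329.70001220703125, 109.4000015258789], [373.79998779296875, 124.69999694824219], [361.1000061035156, 161.39999389648438]]
top cover 0.83 [[330.79998779296875, 212.10000610351562], [342.1000061035156, 180.0], [387.5, 195.89999389648438], [376.20001220703125, 228.10000610351562]]
top dock 0.76 [[210.8000030517578, 209.60000610351562], [218.39999389648438, 166.6999969482422], [297.70001220703125, 180.8000030517578], [290.1000061035156, 223.8000030517578]]
scene tray 0.96 [[199.39999389648438, 155.89999389648438], [210.10000610351562, 126.5], [258.79998779296875, 144.39999389648438], [248.0, 173.8000030517578]]
scene tray 0.9 [[158.39999389648438, 272.20001220703125], [186.39999389648438, 216.1999969482422], [231.1999969482422, 238.60000610351562], [203.1999969482422, 294.6000061035156]]
scene tray 0.89 [[333.29998779296875, 199.5], [336.5, 157.39999389648438], [376.6000061035156, 160.5], [373.29998779296875, 202.60000610351562]]
scene cover 0.82 [[138.89999389648438, 176.3000030517578], [158.89999389648438, 152.3000030517578], [193.6999969482422, 181.1999969482422], [173.6999969482422, 205.1999969482422]]
scene dock 0.86 [[205.60000610351562, 208.10000610351562], [229.0, 160.3000030517578], [317.5, 203.6999969482422], [294.1000061035156, 251.5]]
```

View pics/crop1.png

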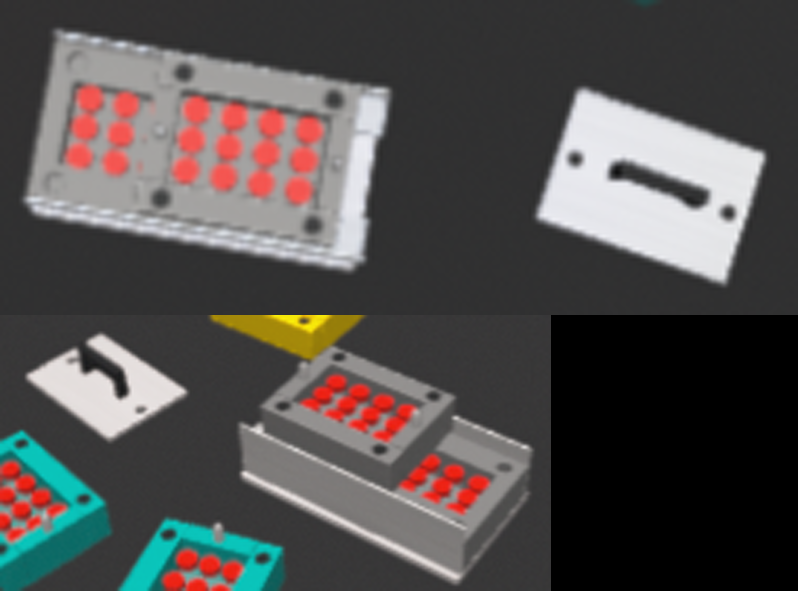

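The crop confirms it: the grey tray sits on the rails, next to the lower tray's visible vials and two open sockets at crop (78,62) and (52,180). The cover's holes are at crop (575,158) and (728,212). I'll fit the poses from these landmarks.

```bash
cat > fit.py <<'E'
from h import *
from scipy.optimize import least_squares
def fit(obs,p0,free_disc=False):
    def Rz(a): c,s=np.cos(a),np.sin(a); return np.array([[c,-s,0],[s,c,0],[0,0,1]])
    def res(p):
        out=[]
        for f,L,uv in obs:
            out.append(proj(f,Rz(p[2])@np.array(L,float)+[p[0],p[1],0])[0]-uv)
        return np.concatenate(out)
    r=least_squares(res,p0,loss="soft_l1",f_scale=.7,x_scale=[100,100,1])
    return r.x,res(r.x).reshape(-1,2)
E
python3 - <<'E'
from fit import *
import pickle
a,b=pickle.load(open("f0.pkl","rb"))
T=lambda x,y:np.array([205+x/4.2,160+y/4.2]); S=lambda x,y:np.array([130+x/2.9,155+(y-315)/2.9])
dock=[(a,(50,60,55),T(78,62)),(a,(-50,60,55),T(52,180)),(a,(67.5,80,77),T(57,32)),(a,(-67.5,80,77),T(25,203)),(a,(67.5,-195,77),T(390,90)),(b,(-50,60,55),S(505,467)),(b,(67.5,-195,77),S(241,426)),(b,(67.5,80,77),S(463,527)),(b,(-67.5,80,77),S(530,450))]
tray=[(a,(0,70,130),T(160,130)),(a,(0,-70,130),T(336,162)),(b,(0,-70,129),S(305,366)),(b,(0,70,129),S(416,410))]
D=50,60
for f,pts in((a,[T(183,72),T(334,100),T(313,225),T(161,198)]),(b,[S(433,396),S(338,357),S(283,405),S(380,449)])):
    sg=[(1,1),(1,-1),(-1,-1),(-1,1)] if f is a else [(-1,1),(-1,-1),(1,-1),(1,1)]
    tray+=[(f,(50*s[0],60*s[1],110),p) for s,p in zip(sg,pts)]
cov=[(a,(0,70,6),T(575,158)),(a,(0,-70,6),T(728,212)),(b,(0,-70,6),S(72,360)),(b,(0,70,6),S(140,410)),(a,(58,85,6),T(581,89)),(a,(58,-85,6),T(765,153)),(a,(-58,-85,6),T(727,284)),(a,(-58,85,6),T(537,217)),(b,(-58,-85,6),S(100,334)),(b,(-58,85,6),S(187,391)),(b,(58,85,6),S(109,440)),(b,(58,-85,6),S(27,377))]
c0=at_z(a,T(247,148),110)
ps={}
for n,o in(("dock",dock),("tray",tray),("cov",cov)):
    p,r=fit(o,[c0[0],c0[1],0]);ps[n]=p;print(n,np.round(p[:2],1),round(np.degrees(p[2]),2));print(np.round(r,1).tolist())
d=ps["dock"];c,s=np.cos(d[2]),np.sin(d[2]);v=ps["tray"][:2]-d[:2]
print("tray in dock",c*v[0]+s*v[1],-s*v[0]+c*v[1])
for q in("reagent_bottle","white_jar","beaker"):
  for bb in finder.boxes_of(q,"top")[:1]:
    l,t,w,h=bb["rect"];print(q,np.round(at_z(a,(l+w/2,t+h/2),70)))
E
```

```text
dock [530.5  65. ] -9.94
[[-0.9, -0.1], [0.0, 0.5], [-1.2, 0.1], [-0.9, -1.3], [-0.3, 0.3], [-1.1, -0.1], [-1.2, -0.9], [-0.0, 0.1], [-0.5, -0.5]]
tray [513.9 -22.1] -10.14
[[-0.9, 0.1], [-0.1, 0.1], [-1.1, -1.1], [-0.5, 0.1], [-0.6, 0.2], [-0.6, -0.1], [-0.8, 0.1], [-0.8, 0.1], [-0.5, -0.3], [-0.3, -0.2], [-0.5, 0.1], [-0.5, -0.1]]
cov [ 491.8 -369.7] -19.19
[[-0.5, 0.1], [-0.4, 0.1], [-0.9, -0.4], [-0.3, -0.8], [-0.9, -0.1], [-0.7, 0.2], [-1.1, -0.4], [-0.4, 0.1], [-0.2, -0.1], [-0.7, -0.2], [-0.5, -0.9], [-1.0, -0.7]]
tray in dock -1.357210014701268 -88.63557786800563
reagent_bottle [420. 357.  70.]
white_jar [556. 411.  70.]
beaker [700. 282.  70.]
```

Emit:
apply_moves --pt "0.1 0.0178 -0.036 0 0 0 -4.4" --pt "0.1 0.0178 -0.036 0 0 0 -4.4" --pt "0.1 0.0178 -0.036 0 0 0 -4.4" --pt "0.1 0.0178 -0.036 0 0 0 -4.4" --pt "0.1 0.0178 -0.036 0 0 0 -4.4"

```text
time_s: 1.77
ee_pos: [246.5, 371.5, 203.3]
ee_rot: [180.0, 0.0, 142.0]
force: [1.5, 0.9, -0.4]
gripper_width: 60.5
gripper_force: 0.0
```

Emit:
apply_moves --pt "0.1 0.0178 -0.036 0 0 0 -4.4" --pt "0.1 0.0178 -0.036 0 0 0 -4.4" --pt "0.1 0.0178 -0.036 0 0 0 -4.4" --pt "0.1 0.0178 -0.036 0 0 0 -4.4" --pt "0.1 0.0178 -0.036 0 0 0 -4.4"

```text
time_s: 2.18
ee_pos: [335.5, 191.4, 203.6]
ee_rot: [179.9, 0.0, 120.0]
force: [1.1, -0.0, -0.4]
gripper_width: 49.9
gripper_force: 0.0
```

Emit:
apply_moves --pt "0.1 0.0178 -0.036 0 0 0 -4.4" --pt "0.1 0.0178 -0.036 0 0 0 -4.4" --pt "0.1 0.0178 -0.036 0 0 0 -4.4" --pt "0.1 0.0178 -0.036 0 0 0 -4.4" --pt "0.1 0.0178 -0.036 0 0 0 -4.4"

```text
time_s: 2.6
ee_pos: [424.7, 11.1, 203.6]
ee_rot: [179.9, -0.0, 97.9]
force: [1.5, 0.8, -0.0]
gripper_width: 50.2
gripper_force: 0.0
```

Emit:
apply_moves --pt "0.1 0.0178 -0.036 0 0 0 -4.4" --pt "0.1 0.0178 -0.036 0 0 0 -4.4" --pt "0.1 0.0178 -0.036 0 0 0 -4.4" --pt "0.1 0.0178 -0.036 0 0 0 -4.4" --pt "0.1 0 0 0 0 0 0"

```text
time_s: 3.02
ee_pos: [498.5, -136.8, 203.0]
ee_rot: [179.8, 0.2, 80.1]
force: [0.4, -0.9, 0.5]
gripper_width: 50.2
gripper_force: 0.0
```

Emit:
apply_moves --pt "0.1 -0.001 0.003 -0.04 0 0 0" --pt "0.1 -0.001 0 -0.04 0 0 0" --pt "0.1 0 0 -0.038 0 0 0" --pt "0.1 0 0 0 0 0 0"

```text
time_s: 3.35
ee_pos: [487.6, -126.1, 79.1]
ee_rot: [-179.2, -0.1, 80.6]
force: [-2.1, 0.3, -0.1]
gripper_width: 50.0
gripper_force: 0.0
```

```bash
python3 - <<'E'
from h import *
f=cams.grab_frame("scene");save(f,"pre.png",(170,110,180,150),4)
s=status.state();print(s["ee_pos"],s["ee_rot"],s["force"])
E
```

```text
[ 490.33228022 -126.79169205   82.59627019] [-1.79514144e+02 -5.90862111e-02  8.05647326e+01] [0.45375734 0.15345164 0.84064181]
```

View pics/pre.png

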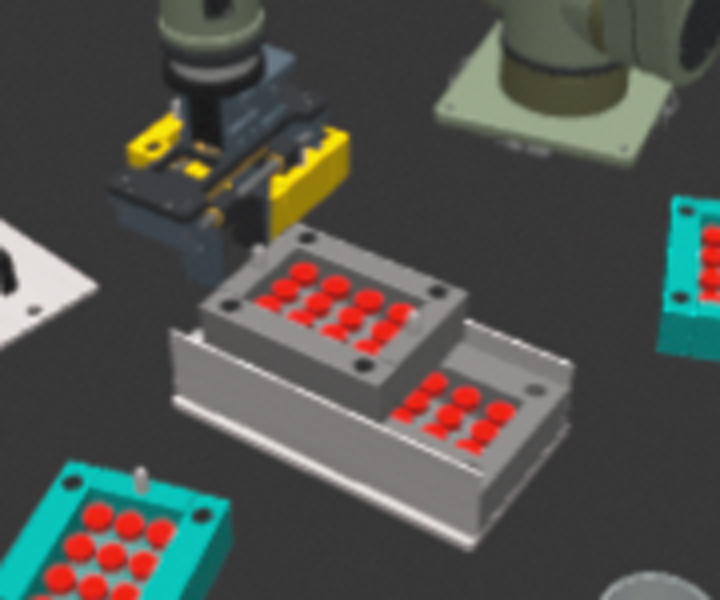

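The gripper stands behind the tray's -y end at about (240,230) in the crop, clear of the guides, so I start the push.

Emit:
apply_moves --pt "0.1 0.0012 0.0069 0 0 0 0" --pt "0.1 0.0012 0.0069 0 0 0 0" --pt "0.1 0.0012 0.0069 0 0 0 0" --pt "0.1 0.0012 0.0069 0 0 0 0" --pt "0.1 0.0012 0.0069 0 0 0 0"

```text
time_s: 3.82
ee_pos: [501.0, -93.9, 87.5]
ee_rot: [179.7, 0.1, 80.6]
force: [-0.3, -6.2, 3.5]
gripper_width: 50.0
gripper_force: 3.2
```

Emit:
apply_moves --pt "0.1 0.0012 0.0069 0 0 0 0" --pt "0.1 0.0012 0.0069 0 0 0 0" --pt "0.1 0.0012 0.0069 0 0 0 0" --pt "0.1 0.0012 0.0069 0 0 0 0" --pt "0.1 0 0 0 0 0 0"

```text
time_s: 4.23
ee_pos: [505.7, -64.9, 87.2]
ee_rot: [179.8, 0.0, 80.6]
force: [0.9, -1.5, 0.9]
gripper_width: 50.1
gripper_force: 0.5
```

```bash
cat > loc.py <<'E'
from h import *
s=status.state();d=np.array([530.5,65]);a=np.radians(-9.94);c,q=np.cos(a),np.sin(a)
v=s["ee_pos"][:2]-d;print("TCP in dock",np.round([c*v[0]+q*v[1],-q*v[0]+c*v[1]],1),"z",round(s["ee_pos"][2],1),"rot",np.round(s["ee_rot"],1),"F",np.round(s["force"],1),"t",s["time_s"])
E
python3 loc.py
```

```text
TCP in dock [  -2.  -132.3] z 87.2 rot [179.8   0.   80.6] F [ 0.9 -1.5  0.9] t 4.2333
```

Emit:
apply_moves --pt "0.1 0.0009 0.0049 0 0 0 0" --pt "0.1 0.0009 0.0049 0 0 0 0" --pt "0.1 0.0009 0.0049 0 0 0 0" --pt "0.1 0.0009 0.0049 0 0 0 0" --pt "0.1 0.0009 0.0049 0 0 0 0"

```text
time_s: 4.65
ee_pos: [509.6, -42.4, 87.0]
ee_rot: [179.8, 0.1, 80.6]
force: [-1.2, -7.3, 5.8]
gripper_width: 50.2
gripper_force: 3.7
```

Emit:
apply_moves --pt "0.1 0.0003 0.002 0 0 0 0" --pt "0.1 0.0003 0.002 0 0 0 0" --pt "0.1 0.0003 0.002 0 0 0 0" --pt "0.1 0 0 0 0 0 0"

```text
time_s: 4.98
ee_pos: [510.6, -35.5, 86.5]
ee_rot: [179.8, 0.0, 80.6]
force: [1.5, -4.9, 1.6]
gripper_width: 50.2
gripper_force: 2.1
```

```bash
python3 loc.py; python3 - <<'E'
from h import *
f=cams.grab_frame("scene");save(f,"p2.png",(190,140,140,115),5)
E
```

```text
TCP in dock [  -2.3 -102.5] z 86.5 rot [179.8   0.   80.6] F [ 1.5 -4.9  1.6] t 4.9833
```

View pics/p2.png

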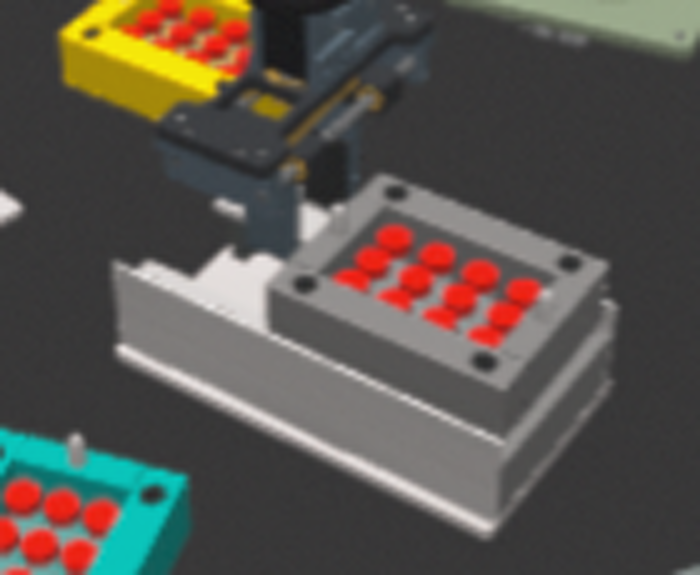

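The tray is almost fully forward but still standing high, with its far end about 6 mm short. I push on gently.

Emit:
apply_moves --pt "0.1 0.0003 0.0015 0 0 0 0" --pt "0.1 0.0003 0.0015 0 0 0 0" --pt "0.1 0.0003 0.0015 0 0 0 0" --pt "0.1 0 0 0 0 0 0"

```text
time_s: 5.37
ee_pos: [510.1, -30.5, 85.2]
ee_rot: [-180.0, 0.0, 80.6]
force: [-0.6, -2.3, 1.6]
gripper_width: 49.9
gripper_force: 1.2
```

Emit:
apply_moves --pt "0.1 0.0002 0.001 0 0 0 0" --pt "0.1 0.0002 0.001 0 0 0 0" --pt "0.1 0 0 0 0 0 0"

```text
time_s: 5.62
ee_pos: [510.7, -29.1, 85.2]
ee_rot: [-180.0, 0.0, 80.6]
force: [0.1, -4.5, 0.7]
gripper_width: 50.4
gripper_force: 2.3
```

```bash
python3 loc.py; cat > tr.py <<'E'
from h import *
from scipy.ndimage import label
# tray black discs in the scene camera: compare dark blobs with seated / standing predictions
f=cams.grab_frame("scene");g=cv2.cvtColor(f["color"],cv2.COLOR_RGB2GRAY).astype(float)
a=np.radians(-9.94);R=np.array([[np.cos(a),-np.sin(a)],[np.sin(a),np.cos(a)]])
def at(x,y,z): return proj(f,np.r_[R@[x,y]+[530.5,65],z])[0]
for dx,dy in((50,60),(50,-60),(-50,60),(-50,-60)):
    ps=at(dx,dy,100); pu=at(dx,dy-6,110)
    m=(ps+pu)/2;x0,y0=np.round(m).astype(int)-6
    P=g[y0:y0+13,x0:x0+13];w=np.clip(np.median(P)*0.75-P,0,None)
    yy,xx=np.mgrid[y0:y0+13,x0:x0+13]
    print("seen",np.round([(w*xx).sum()/w.sum(),(w*yy).sum()/w.sum()],1),"seated",np.round(ps,1),"standing-6",np.round(pu,1))
E
python3 tr.py
```

```text
TCP in dock [ -3.2 -96.1] z 85.2 rot [-180.     0.    80.6] F [ 0.1 -4.5  0.7] t 5.6167
seen [287.  215.4] seated [287.  215.8] standing-6 [285.3 212.4]
seen [251.1 199.6] seated [251.4 199.9] standing-6 [249.6 196.5]
seen [304.7 190.4] seated [304.2 196.1] standing-6 [302.7 192.7]
seen [269.5 176.2] seated [269.7 181.8] standing-6 [268.2 178.6]
```

```bash
python3 - <<'E'
from h import *
f=cams.grab_frame("scene");save(f,"p3.png",(190,140,140,115),5)
E
```

```text
(no output)
```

View pics/p3.png

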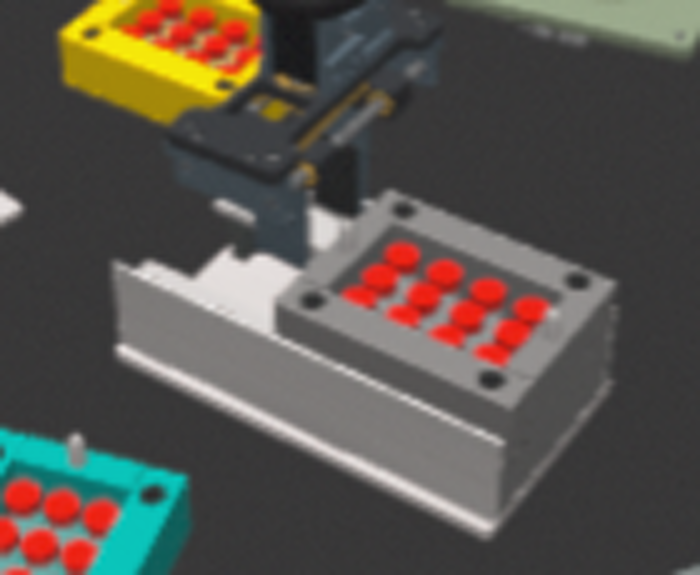

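All four discs, at (403,210), (578,280), (491,379) and (312,300) in this crop, lie on the seated predictions to within about 1 px, and the deck and guide now meet the tray. The tray is seated, so I back off and go for the cover.

Emit:
apply_moves --pt "0.1 -0.0017 -0.01 0 0 0 0" --pt "0.1 -0.0017 -0.01 0 0 0 0" --pt "0.3 0 -0.005 0.035 0 0 0" --pt "0.3 0 -0.01 0.035 0 0 0" --pt "0.3 -0.001 -0.035 0 0 0 -2"

```text
time_s: 6.13
ee_pos: [510.4, -97.6, 161.4]
ee_rot: [179.3, -0.2, 78.7]
force: [1.8, 0.1, 0.0]
gripper_width: 58.8
gripper_force: 0.0
```

Emit:
apply_moves --pt "0.3 -0.002 -0.038 0 0 0 -2" --pt "0.3 -0.002 -0.038 0 0 0 -2" --pt "0.3 -0.002 -0.038 0 0 0 -2" --pt "0.3 -0.002 -0.038 0 0 0 -1.8" --pt "0.3 -0.002 -0.038 0 0 0 0"

```text
time_s: 6.55
ee_pos: [495.7, -290.8, 155.2]
ee_rot: [180.0, -0.1, 70.6]
force: [0.2, -0.0, -0.2]
gripper_width: 59.3
gripper_force: 0.0
```

Emit:
apply_moves --pt "0.3 -0.002 -0.038 0 0 0 0" --pt "0.3 -0.002 -0.038 0 0 0 0" --pt "0.3 0 0 0 0 0 0"

```text
time_s: 6.8
ee_pos: [491.6, -371.7, 154.7]
ee_rot: [179.9, 0.1, 70.4]
force: [-0.0, 0.2, 0.4]
gripper_width: 59.2
gripper_force: 0.0
```

```bash
python3 - <<'E'
from fit import *
s=status.state();print(np.round(s["ee_pos"],1),np.round(s["ee_rot"],1),s["time_s"],np.round(s["force"],1))
f=cams.grab_frame("scene");save(f,"p4.png",(110,120,150,110),5)
print(np.round(proj(f,[[491.8,-369.7,46],[491.8,-369.7,6]]),1))
E
```

```text
[ 491.6 -371.7  154.7] [1.799e+02 1.000e-01 7.040e+01] 6.8 [-0.   0.2  0.4]
[[163.9 169.2]
 [165.6 178.3]]
```

View pics/p4.png

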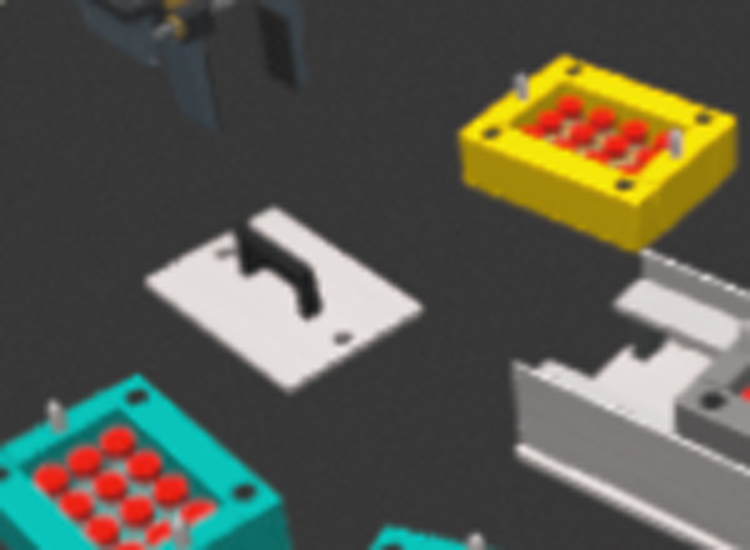

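The fingers hang over the cover and its handle shows at about (278,255) in the crop, within 1 px of the prediction. I go down and grip.

Emit:
apply_moves --pt "0.3 0 0.002 -0.035 0 0 0.3" --pt "0.3 0 0 -0.035 0 0 0" --pt "0.3 0 0 -0.03 0 0 0" --pt "0.3 0 0 -0.015 0 0 0" --pt "0.3 0 0 -0.008 0 0 0"

```text
time_s: 7.27
ee_pos: [490.6, -360.4, 29.4]
ee_rot: [-179.7, -0.2, 71.1]
force: [-0.1, 0.3, -0.0]
gripper_width: 59.2
gripper_force: 0.0
```

Emit:
apply_moves --pt "0.3 0 0 0 0 0 0" --pt "-0.2 0 0 0 0 0 0" --pt "-0.6 0 0 0 0 0 0" --pt "-0.8 0 0 0 0 0 0" --pt "-1 0 0 0 0 0 0" --newtons 35

```text
time_s: 7.68
ee_pos: [493.2, -363.2, 33.7]
ee_rot: [179.9, 0.0, 71.0]
force: [0.3, -0.2, -0.0]
gripper_width: 35.5
gripper_force: 0.0
```

Emit:
apply_moves --pt "-1 0 0 0 0 0 0" --pt "-1 0 0 0 0 0 0" --pt "-1 0 0 0 0 0 0" --pt "-1 0 0 0 0 0 0"

```text
time_s: 8.02
ee_pos: [493.3, -363.2, 32.7]
ee_rot: [179.9, 0.0, 71.0]
force: [2.0, 0.3, 0.6]
gripper_width: 13.0
gripper_force: 35.0
```

Gripped: the width reads 13 mm and the force 35 N. I lift and then measure how the cover sits in the hand.

Emit:
apply_moves --pt "-1 0 0 0.01 0 0 0" --pt "-1 0 0 0.025 0 0 0" --pt "-1 0 0 0.035 0 0 0" --pt "-1 0 0 0.035 0 0 0" --pt "-1 0 0 0.035 0 0 0"

```text
time_s: 8.43
ee_pos: [491.3, -362.0, 173.3]
ee_rot: [-179.8, -0.0, 71.0]
force: [1.4, -0.7, -3.3]
gripper_width: 13.4
gripper_force: 35.0
```

Emit:
apply_moves --pt "-1 0 0 0.025 0 0 0" --pt "-1 0.0022 0.02 0 0 0 2" --pt "-1 0.0022 0.03 0 0 0 2" --pt "-1 0.0022 0.03 0 0 0 2" --pt "-1 0.0022 0.03 0 0 0 2"

```text
time_s: 8.85
ee_pos: [500.0, -251.3, 197.1]
ee_rot: [-179.9, -0.0, 79.1]
force: [0.4, 0.7, -3.2]
gripper_width: 13.5
gripper_force: 35.0
```

Emit:
apply_moves --pt "-1 0.002 0.03 0 0 0 1" --pt "-1 0.002 0.03 0 0 0 0" --pt "-1 0.002 0.03 0 0 0 0" --pt "-1 0 0 0 0 0 0" --pt "-1 0 0 0 0 0 0"

```text
time_s: 9.27
ee_pos: [506.4, -161.3, 197.3]
ee_rot: [-179.9, 0.0, 80.2]
force: [-0.4, -0.4, -2.3]
gripper_width: 13.1
gripper_force: 35.0
```

```bash
python3 - <<'E'
from h import *
import pickle
a=cams.grab_frame("top");b=cams.grab_frame("scene");s=status.state()
pickle.dump((a,b,s),open("f1.pkl","wb"));print(np.round(s["ee_pos"],1),np.round(s["ee_rot"],2),s["time_s"],s["gripper_width"],np.round(s["force"],1))
p=s["ee_pos"];q=[]
ims=[]
for f in(a,b):
    u,v=np.round(proj(f,p)[0]).astype(int);print(u-38,v-40)
    ims.append(cv2.resize(f["color"][v-40:v+40,u-38:u+38],None,fx=5,fy=5,interpolation=cv2.INTER_CUBIC))
cv2.imwrite("pics/p5.png",np.hstack(ims)[:,:,::-1]);print(np.hstack(ims).shape)
E
```

```text
[ 506.8 -163.1  197.2] [-1.7996e+02  3.0000e-02  8.0050e+01] 9.3667 13.233950520392144 [ 0.2 -0.2 -3.2]
272 155
173 109
(400, 760, 3)
```

View pics/p5.png

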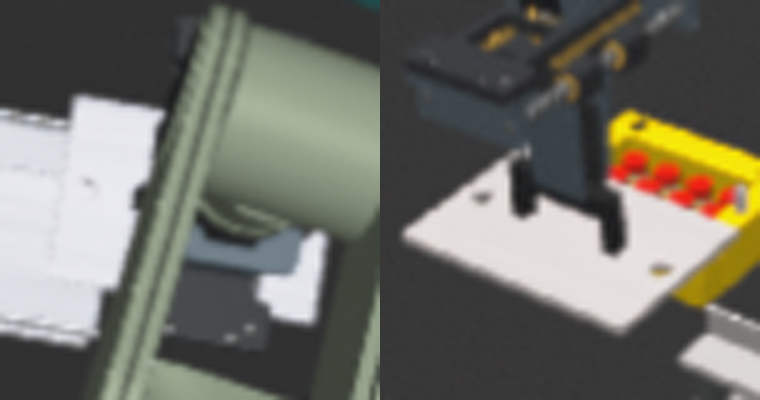

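The plate hangs level in the hand, with its holes at (483,198) and (661,270) in the right half. I fit its pose against the hand.

```bash
python3 - <<'E'
from fit import *
import pickle
a,b,s=pickle.load(open("f1.pkl","rb"))
T=lambda x,y:np.array([272+x/5-.4,155+y/5-.4]);S=lambda x,y:np.array([173+(x-380)/5-.4,109+y/5-.4])
z=s["ee_pos"][2]-32.7+6
o=[(b,(0,-70,z),S(483,198)),(b,(0,70,z),S(661,270)),(b,(58,-85,z),S(402,235)),(b,(58,85,z),S(622,325)),(b,(-58,85,z),S(738,230)),(a,(0,70,z),T(90,183)),(a,(58,85,z),T(76,95)),(a,(-58,85,z),T(50,278)),(a,(-58,-85,z),T(318,325))]
for oo in(o,o[:5],o[5:]):
    p,r=fit(oo,[506,-165,-.17]);print(np.round(p[:2],1),np.round(np.degrees(p[2]),2));print(np.round(r,1).tolist())
# seated tray
a0,b0=pickle.load(open("f0.pkl","rb"))
U=lambda x,y:np.array([190+x/5-.4,140+y/5-.4])
t=[(b0,(-50,-60,100),U(403,210)),(b0,(-50,60,100),U(578,280)),(b0,(50,60,100),U(491,379)),(b0,(50,-60,100),U(312,300)),(b0,(0,70,119),U(554,315)),(b0,(0,70,119),U(554,315))]
p,r=fit(t,[530,65,-.17]);print("tray scene",np.round(p[:2],1),np.round(np.degrees(p[2]),2));print(np.round(r,1).tolist())
E
```

```text
[ 504.9 -169.1] -9.68
[[-0.5, -0.2], [-0.2, -0.1], [-0.4, -0.1], [-0.3, 0.7], [-0.3, 0.0], [-0.8, 1.7], [0.2, 0.4], [-0.5, 0.1], [-0.8, -0.3]]
[ 504.3 -168.3] -9.68
[[-0.2, -0.3], [0.1, -0.2], [-0.0, -0.1], [0.1, 0.6], [0.0, -0.0]]
[ 505.8 -170.8] -9.82
[[-0.3, 1.3], [0.8, 0.0], [-0.0, -0.3], [-0.3, -0.5]]
tray scene [529.4  67.1] -9.99
[[0.3, 0.1], [-0.2, 0.4], [0.1, 0.3], [0.2, 0.2], [-0.2, -0.6], [-0.2, -0.6]]
```

Emit:
apply_moves --pt "-1 0.0036 0.0336 0 0 0 0" --pt "-1 0.0036 0.0336 0 0 0 0" --pt "-1 0.0036 0.0336 0 0 0 0" --pt "-1 0.0036 0.0336 0 0 0 0" --pt "-1 0.0036 0.0336 0 0 0 0"

```text
time_s: 9.78
ee_pos: [525.3, 5.2, 197.2]
ee_rot: [-180.0, 0.0, 79.9]
force: [1.2, -0.0, -3.6]
gripper_width: 13.4
gripper_force: 35.0
```

Emit:
apply_moves --pt "-1 0.0036 0.0336 0 0 0 0" --pt "-1 0.0036 0.0336 0 0 0 0" --pt "-1 0 0 0 0 0 -0.3" --pt "-1 0 0 0 0 0 0" --pt "-1 0 0 0 0 0 0"

```text
time_s: 10.2
ee_pos: [532.4, 71.2, 197.0]
ee_rot: [-180.0, 0.1, 79.7]
force: [0.0, -0.6, -2.8]
gripper_width: 13.3
gripper_force: 35.0
```

```bash
python3 - <<'E'
from h import *
s=status.state();print(np.round(s["ee_pos"],1),np.round(s["ee_rot"],2),s["time_s"],np.round(s["force"],1))
E
```

```text
[532.4  71.2 197. ] [-1.7997e+02  7.0000e-02  7.9710e+01] 10.2 [ 0.  -0.6 -2.8]
```

Emit:
apply_moves --pt "-1 -0.0005 0.001 -0.015 0 0 0" --pt "-1 0 0 -0.015 0 0 0" --pt "-1 0 0 -0.006 0 0 0" --pt "-1 0 0 0 0 0 0" --pt "-1 0 0 0 0 0 0"

```text
time_s: 10.62
ee_pos: [532.0, 72.3, 161.4]
ee_rot: [-180.0, 0.0, 79.6]
force: [0.4, -0.1, -3.4]
gripper_width: 13.3
gripper_force: 35.0
```

```bash
python3 - <<'E'
from h import *
s=status.state();print(np.round(s["ee_pos"],1),np.round(s["ee_rot"],2),s["time_s"],np.round(s["force"],1))
f=cams.grab_frame("scene");save(f,"p6.png",(215,130,120,110),5)
E
```

```text
[532.   72.3 161.4] [-1.7999e+02  2.0000e-02  7.9640e+01] 10.6167 [ 0.4 -0.1 -3.4]
```

View pics/p6.png

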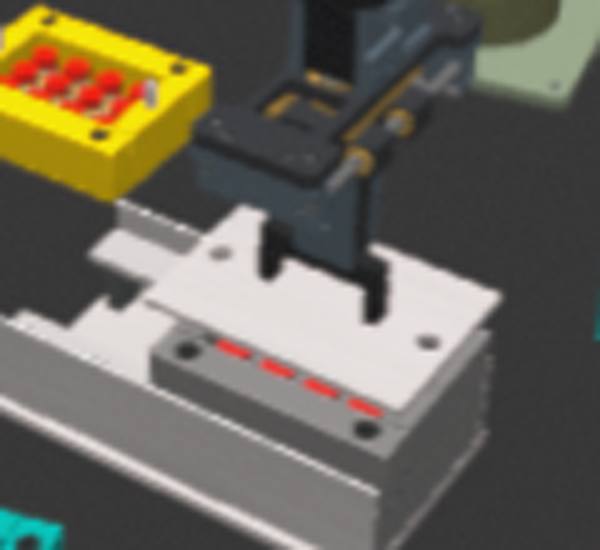

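```bash
python3 - <<'E'
from fit import *
f=cams.grab_frame("scene")
U=lambda x,y:np.array([215+x/5-.4,130+y/5-.4])
z=161.4-26.7
t=[(f,(50,60,100),U(367,429)),(f,(50,-60,100),U(188,350))]
c=[(f,(0,-70,z),U(221,253)),(f,(0,70,z),U(428,342)),(f,(-58,85,z),U(501,296)),(f,(58,85,z),U(401,408)),(f,(58,-85,z),U(145,299)),(f,(-58,-85,z),U(243,206))]
for n,o in(("tray",t),("cover",c)):
    p,r=fit(o,[530,65,-.17]);print(n,np.round(p[:2],1),np.round(np.degrees(p[2]),2),np.round(r,1).tolist())
E
```

```text
tray [528.2  66.6] -9.64 [[-0.0, -0.0], [0.0, 0.0]]
cover [530.4  66.5] -9.44 [[-0.4, 0.4], [0.2, -0.2], [-0.2, -0.3], [0.2, 0.6], [-0.6, 0.1], [1.4, -1.9]]
```

The cover is aligned to within about 1–2 mm, which the tapered pins will take up. I lower it slowly while watching the force.

Emit:
apply_moves --pt "-1 -0.001 0 -0.004 0 0 0" --pt "-1 0 0 -0.004 0 0 0" --pt "-1 0 0 -0.003 0 0 0" --pt "-1 0 0 -0.003 0 0 0" --pt "-1 0 0 0 0 0 0"

```text
time_s: 11.13
ee_pos: [530.6, 73.5, 146.5]
ee_rot: [-180.0, 0.0, 79.8]
force: [0.9, 0.6, -3.2]
gripper_width: 13.4
gripper_force: 35.0
```

Emit:
apply_moves --pt "-1 0 0 -0.003 0 0 0" --pt "-1 0 0 -0.002 0 0 0" --pt "-1 0 0 0 0 0 0"

```text
time_s: 11.38
ee_pos: [530.7, 73.4, 141.8]
ee_rot: [-180.0, 0.0, 79.7]
force: [0.4, -0.0, -3.3]
gripper_width: 13.0
gripper_force: 35.0
```

Emit:
apply_moves --pt "-1 0 0 -0.003 0 0 0" --pt "-1 0 0 -0.003 0 0 0" --pt "-1 0 0 -0.002 0 0 0" --pt "-1 0 0 0 0 0 0" --pt "-1 0 0 0 0 0 0"

```text
time_s: 11.8
ee_pos: [530.9, 73.4, 134.1]
ee_rot: [-180.0, 0.0, 79.7]
force: [0.2, -0.0, -3.5]
gripper_width: 12.8
gripper_force: 35.0
```

Emit:
apply_moves --pt "-1 0 0 -0.001 0 0 0" --pt "-1 0 0 -0.001 0 0 0" --pt "-1 0 0 0 0 0 0"

```text
time_s: 12.05
ee_pos: [531.0, 73.5, 132.7]
ee_rot: [180.0, -0.0, 79.7]
force: [-0.4, 0.0, 0.1]
gripper_width: 13.0
gripper_force: 35.0
```

Emit:
apply_moves --pt "-1 0 0 -0.0005 0 0 0" --pt "-1 0 0 0 0 0 0" --pt "-0.3 0 0 0 0 0 0" --pt "0.0 0 0 0 0 0 0" --pt "0.0 0 0 0 0 0 0"

```text
time_s: 12.47
ee_pos: [531.2, 73.4, 131.7]
ee_rot: [180.0, -0.0, 79.7]
force: [-0.2, 0.3, -0.2]
gripper_width: 30.4
gripper_force: 0.0
```

Emit:
apply_moves --pt "0 0 0 0 0 0 0" --pt "0 0 0 0.01 0 0 0" --pt "0 0 0 0.02 0 0 0" --pt "0 0 0 0.03 0 0 0" --pt "0 0 0 0.04 0 0 0"

```text
time_s: 12.88
ee_pos: [529.4, 73.2, 231.2]
ee_rot: [-179.7, 0.1, 79.7]
force: [0.7, -0.4, 0.5]
gripper_width: 45.7
gripper_force: 0.0
```

Emit:
apply_moves --pt "0 0 0 0.04 0 0 0" --pt "0 -0.01 -0.03 0.02 0 0 0" --pt "0 -0.01 -0.04 0 0 0 0" --pt "0 -0.01 -0.04 0 0 0 0" --pt "0 0 0 0 0 0 0"

```text
time_s: 13.3
ee_pos: [499.5, -42.2, 293.3]
ee_rot: [179.9, 0.2, 79.4]
force: [0.0, 0.4, -0.2]
gripper_width: 45.6
gripper_force: 0.0
```

```bash
python3 - <<'E'
from h import *
s=status.state();print(np.round(s["ee_pos"],1),s["time_s"],s["gripper_width"],np.round(s["force"],1))
f=cams.grab_frame("scene");save(f,"p7.png",(215,130,120,110),5)
E
```

```text
[499.5 -42.2 293.3] 13.3 45.61403400729306 [ 0.   0.4 -0.2]
```

View pics/p7.png

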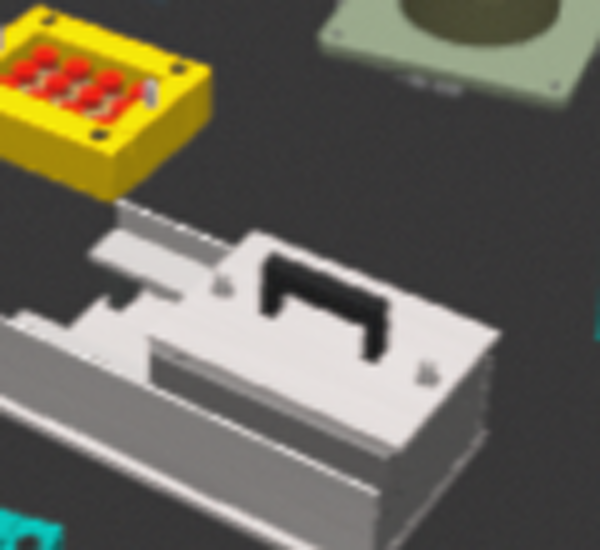

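The cover lies flush, with both pins showing through its holes at (223,285) and (428,373), and the gripper is clear. I hand the job in.

```bash
python3 -c "
from workcell import env
print(env.job_done())"
```

```text
the job is handed in; nothing more can be done
None
```

I seated the tray in the lower tray and laid the cover flush over its pins, then handed the job in at about 13 s; the hand-in returned no verdict, so I'm going by the last picture and force readings.

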